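# Clear the trimming board and rack the scraper

### The arm

A 7-joint arm with a two-finger parallel gripper is mounted at the origin on the work surface. World frame = base frame: x ahead of the robot, y to its left, z up, the work surface at z = 0. Lengths are in m, angles in degrees, forces in N, time in s.
With the tool pointing down it reaches from about 0.35 to 0.775 m from the base axis. Payload 3.1 kg.
Tool frame: the origin (TCP) lies on the centre line of the jaws, within the pads' length; the fingertips stand 17 mm ahead of it and the grasp point (between the pads) lies 2 mm behind it (robot.tip_reach is the distance from the TCP to the fingertips, in m); z points along the fingers, y is the line along which they close (so a half turn about z gives the same grasp; the last joint's range is limited). The gripper opens to 85 mm and grips with 20 to 120 N. Pads are 22 mm wide; open, the fingers measure 114 mm over their backs; the gripper's body (76 mm by 85 mm) begins 54 mm behind the grasp point. The pads swing forward as they close: fully open they stand 13 mm farther back than shut.
Start: joints at [-70.629, 17.813, 0.802, 86.603, -0.252, 75.585, -1.558], TCP at [0.204, 0.511, 0.248] pointing down, gripper open.
Joint ranges: [-154.91, 154.91], [-16.99, 109.72], [-72.82, 74.43], [7.12, 147.25], [-82.49, 262.49], [11.32, 116.49], [-174.64, 174.64]. Speed limits (degrees/s): [159.86, 159.86, 180, 180, 180, 180, 180].

### API

Orientations are given as [roll, pitch, yaw] about the fixed x, y, z axes, in that order (R = Rz(yaw) Ry(pitch) Rx(roll)).
In Python, from station import robot, fingers, vision, workorder, recognise gives the robot as it stands. Calls block until the motion is done:
- robot.move_to(position, orientation): joint-space move of the TCP to a pose.
- robot.line_to(position, orientation=None, velocity=0.15, f_stop=None): straight line of the TCP; orientation=None keeps the orientation; velocity is the mean speed in m/s. With f_stop (N) it stops when the force on the tool has changed by that much, and returns True; else False.
- robot.move_j(angles): joint-space move.
- fingers.gripper_to(opening, force=None): opening from 0.0 (shut) to 1.0 (fully open); force is the grip in N (None keeps the last); returns when the fingers have stopped.
- robot.pause(seconds).
- robot.inverse_kinematics(position, orientation): joint angles nearest the present ones, or None.
- vision.grab_frame(name): name is "scene" or "top" or "wrist"; returns the picture (400x640x3 uint8, red, green, blue); there is no depth.
- vision.calibration(name): a dict with "mtx" (3x3 intrinsics, pixels), "extrinsics" (4x4, takes a point from world to camera coordinates); the wrist camera has in their place "T_tool_cam" (4x4, takes a point from camera to tool coordinates, whose origin is the TCP and whose axes are the flange's). Camera axes: x right, y up, looking along -z (the intrinsics and any distortion apply to the point x, -y, -z); pixel columns grow to the right and rows downward; lengths in m; the calibration is good to about 2 mm. A picture is of the moment at which its call begins: read the wrist's pose just before it. calibration takes no time and is no camera call.
A pose or a line that the arm cannot do raises robot.PlanningError and nothing moves.
- workorder.close_job(): hands the job in; it is judged then, once.
Trained networks look in the newest picture that a camera, given by its name, has taken for a name from the list of things; names that differ only in an ending like _2 or _b are one class to them, and where a whole thing is asked for, a point or a joint stands for the part that bears it (a point fixed in the world has none). Each returns a list of dicts, best first, with "p" (0 to 1); they miss things now and then, are a little off and sometimes report something else, mostly with a low value. They report only what shows in the picture. A call takes as long as a camera call. They do not tell look-alikes from the thing itself.
- recognise(label, camera): "rect" ([centre column, centre row, width, height] in pixels, round what is visible of it).
Readings, each from a call of its own:
- robot.current_time_s(): time.
- robot.current_joint_positions(): joint angles.
- robot.current_dq(): joint speeds.
- robot.current_joint_torque(): joint torques, N m.
- robot.current_tool_pos(): TCP position.
- robot.current_eef_rot(): TCP orientation.
- robot.current_contact_force(): force on the tool from outside, world axes, zero at the start.
- robot.current_torque(): the same for the moment, N m.
- robot.current_finger_gap(): opening from 0.0 (shut) to 1.0 (fully open).
- robot.current_gripper_force(): force on a finger pad.
Only numpy, scipy, OpenCV 4.12 (cv2) and the standard library are available. Lean on these libraries where they do the work, as an engineer would, in place of code of your own. Each camera call takes 0.05 s, during which the arm holds its last target. There are 200 camera calls.

### The job

Take the straight-edged scraper out of its drip rest and use its blade (never the gripper itself) to sweep all four wax chips off the cutting board into the steel catch pan beside it. Then slide the scraper blade-down into the empty wide slot of the tool rack, keeping hold of it until it is fully home, and let go. Do not disturb the jars, the tall bottle or the toothed scraper already in the rack.

Things in the scene. Friction and masses are not known exactly. Their poses are not given: they have to be found in the camera images.
- scraper: straight-edged scraper: upright steel blade 76 x 3 x 70 mm (x wide, y thick, z tall) under a grey bar handle 86 x 22 x 36 mm (x, y, z), centred, 70 to 106 mm above the origin; about 0.2 kg. Origin: middle of the blade's bottom edge; z up to the handle, x along the blade. Starts upright in the drip rest, origin 7 mm above the table; grip the handle across its 22 mm thickness.
- rest: drip rest: low white plastic block 110 x 44 x 32 mm with one slot in its top, 84 mm long (x) and 5 mm wide (y), 25 mm deep, in which the scraper stands at the start. Fixed. Origin: centre of underside.
- board: wooden cutting board 225 x 140 x 24 mm (x, y, z) lying in the enamel tray, fixed. Origin: centre of underside, 4 mm above the table, so its top is 28 mm above the table.
- pan: steel catch pan, open on top, 225 x 140 mm outside, 16 mm high, walls and floor 4 mm, fixed. Lies in the tray beside the board, axes parallel, long sides facing, 6 mm gap, on the board's +y or -y side (it varies; centres 146 mm apart). Origin: centre of underside, 4 mm above the table; its rim is 8 mm lower than the board's top.
- tray: white enamel tray with a blue rim, 252 x 314 mm, 14 mm high (17 mm with the round edge, which is only seen), floor 4 mm, fixed; carries board and pan. Origin: centre of underside.
- chip1: loose cream wax chip, a flat slab 50 x 20 x 10 mm (x, y, z); origin at the centre of its underside. Starts flat on the board, long side roughly across the sweep. 12 g.
- chip2: loose cream wax chip, a flat slab 46 x 24 x 10 mm (x, y, z); origin at the centre of its underside. Starts flat on the board, long side roughly across the sweep. 12 g.
- chip3: loose cream wax chip, a flat slab 44 x 18 x 10 mm (x, y, z); origin at the centre of its underside. Starts flat on the board, long side roughly across the sweep. 12 g.
- chip4: loose cream wax chip, a flat slab 48 x 20 x 12 mm (x, y, z); origin at the centre of its underside. Starts flat on the board, long side roughly across the sweep. 12 g.
- jar: closed specimen jar, 38 mm in diameter, 70 mm tall, loose, standing on the board at one end or in the middle of its length (board x), with two chips in each of the other two of these three places (75 mm apart). Origin: centre of underside. To be left where it is.
- jar2: closed specimen jar, 48 mm in diameter, 85 mm tall, loose, on the table close behind the drip rest (about 0.11 m further along the rest's +x). Origin: centre of underside. To be left where it is.
- block_free: white plastic rack block 110 x 58 x 70 mm (x, y, z), fixed, with one EMPTY wide slot centred in its top: 84 mm long (x), 7 mm wide (y), 50 mm deep, edges bevelled 2 mm: the scraper's home. Origin: centre of underside, 6 mm above the table; slot floor at z = 20 mm, mouth at 70 mm. One of three blocks side by side (in y), 64 mm apart, in varying order.
- block_full: rack block of the same size and slot as the free one, with the toothed scraper in its slot. Fixed. Origin: centre of underside.
- block_narrow: rack block of the same size but with a slot only 40 mm long, empty; the scraper does not fit it. Fixed. Origin: centre of underside.
- comb: toothed scraper with a round grey handle (22 mm thick, 86 mm long, top 91 mm above its origin), standing in the full block. Loose. Origin: centre of its blade's bottom edge, 26 mm above the table; z up. To be left where it is.
- reagent: tall reagent bottle, 68 mm in diameter, 170 mm tall, loose, at the back of the table. Origin: centre of underside. To be left where it is.
There are look-alikes about, which are no part of the job. Leave any brown, orange or red look-alike of the scraper alone.

How it is judged:
By the outcome, as a careful person would: the job done as asked, in the order asked, and still so for the second after the job is handed in, with the robot touching nothing.
It also fails if it takes over 64 s, if anything falls off the work surface, if the arm or the gripper's body presses on something with over 40 N, if the wrist force passes 120 N, or if a joint passes its speed limit or range.

## Working session

There is one attempt and no reset: what is moved stays moved. The work goes in short steps, each a Python script; the robot and the scene stay as the last script left them, time stands still between calls to the robot, and variables do not carry over. Pictures are saved under pics/ and viewed, at most 10 in all, crops included, and the job is handed in when it is done.

```bash
ls; mkdir -p pics
python3 - <<'E'
from station import robot, fingers, vision, workorder, recognise
import cv2,numpy as np
for c in ("scene","top"):
    im=vision.grab_frame(c); cv2.imwrite(f"pics/{c}0.png",im[:,:,::-1])
    for l in ["scraper","rest","board","pan","tray","chip1","jar","block_free","block_full","block_narrow","comb","reagent"]:
        print(c,l,[(np.round(r["rect"]).astype(int).tolist(),round(r["p"],2)) for r in recognise(l,c)])
    k=vision.calibration(c);print({a:(np.round(b,4).tolist() if hasattr(b,'shape') else b) for a,b in k.items()})
print(vision.calibration("wrist"),robot.current_time_s(),robot.current_eef_rot(),robot.current_tool_pos())
E
```

```text
pics
scene scraper [([407, 179, 17, 54], 0.89), ([359, 79, 29, 47], 0.77), ([302, 107, 29, 41], 0.65), ([310, 149, 30, 42], 0.59), ([310, 171, 48, 42], 0.23)]
scene rest [([308, 170, 45, 43], 0.58)]
scene board [([256, 235, 116, 108], 0.68)]
scene pan [([197, 278, 123, 125], 0.92)]
scene tray [([255, 217, 18, 17], 0.39)]
scene chip1 [([242, 230, 21, 18], 0.61), ([230, 196, 18, 17], 0.53), ([218, 217, 24, 24], 0.47), ([256, 217, 18, 17], 0.47)]
scene jar [([263, 246, 20, 33], 0.95), ([341, 192, 25, 40], 0.75)]
scene block_free []
scene block_full [([231, 197, 18, 19], 0.65)]
scene block_narrow [([396, 133, 43, 49], 0.87)]
scene comb [([371, 124, 30, 36], 0.98)]
scene reagent [([440, 237, 46, 70], 0.58)]
{'mtx': [[389.8905, 0.0, 319.9537], [0.0, 389.8905, 199.4646], [0.0, 0.0, 1.0]], 'extrinsics': [[0.5859, 0.8103, 0.0137, -0.3503], [-0.6654, 0.4713, 0.5789, 0.3365], [0.4626, -0.3483, 0.8153, -1.1376], [0.0, 0.0, 0.0, 1.0]]}
top scraper [([263, 284, 39, 17], 0.96), ([187, 287, 42, 14], 0.88), ([297, 226, 7, 35], 0.87), ([248, 156, 30, 29], 0.74), ([397, 231, 14, 18], 0.63), ([237, 210,
[... 787 characters left out ...]
 [0.9738, 0.0146, 0.2271, -0.5644], [-0.2271, -0.0027, 0.9739, -1.1466], [0.0, 0.0, 0.0, 1.0]]}
{'mtx': array([[323.30732359,   0.        , 314.08593542],
       [  0.        , 323.30732359, 197.98309373],
       [  0.        ,   0.        ,   1.        ]]), 'T_tool_cam': array([[-2.18591485e-03,  9.55539494e-01,  2.94855045e-01,
         7.51824246e-02],
       [ 9.99997609e-01,  2.07191849e-03,  6.99020369e-04,
         5.80535721e-04],
       [ 5.70259512e-05,  2.94855868e-01, -9.55541738e-01,
        -1.26193836e-01],
       [ 0.00000000e+00,  0.00000000e+00,  0.00000000e+00,
         1.00000000e+00]])} 1.3 [1.79996153e+02 1.28005642e-03 1.58245927e+02] [0.20388025 0.51085712 0.24832098]
```

View pics/scene0.png

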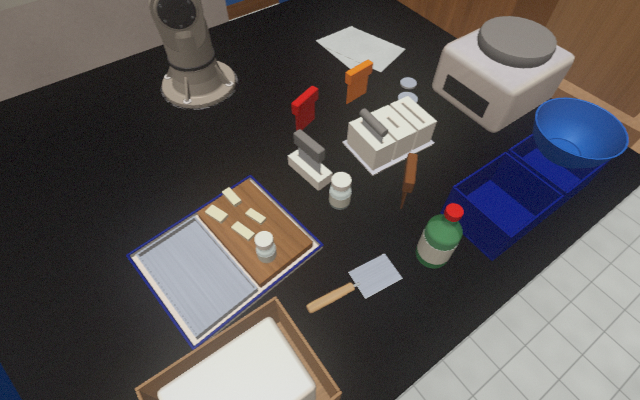

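View pics/top0.png

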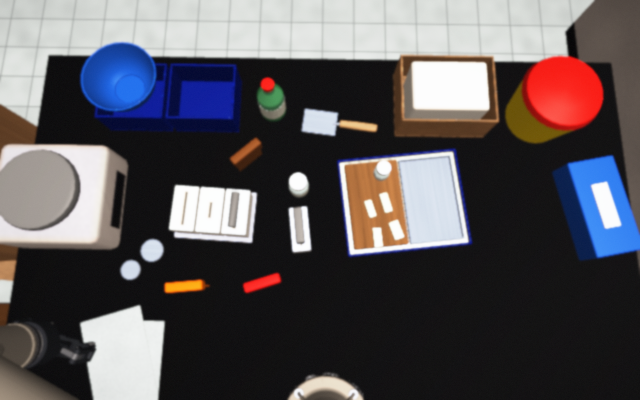

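The scene view shows the grey scraper in its rest at (310,149), jar2 at (341,190), the comb in the front-left rack block at (372,122), and red and orange look-alikes. In the top view the board jar is at (383,172), and the chips at (370,208), (386,201), (378,237), (396,229). The pan is on the right (world −y), the rest at (299,229), and the rack blocks at u = 185 (wide, free), 211 (narrow) and 237 (comb).

```bash
cat > h.py <<'E'
from station import robot, fingers, vision, workorder, recognise
import cv2,numpy as np,json
from scipy.spatial.transform import Rotation as Ro
from scipy.optimize import least_squares
def cam(name,pose=None):
    k=vision.calibration(name)
    if name=="wrist":
        T=np.eye(4);T[:3,:3]=Ro.from_euler('xyz',pose[1],degrees=True).as_matrix();T[:3,3]=pose[0]
        E=np.linalg.inv(T@k["T_tool_cam"])
    else: E=k["extrinsics"]
    return k["mtx"]@np.diag([1,-1,-1])@E[:3]       # 3x4 projection
def proj(P,X):
    q=np.c_[np.atleast_2d(X),np.ones(len(np.atleast_2d(X)))]@P.T; return q[:,:2]/q[:,2:]
def onplane(P,uv,z):
    H=np.c_[P[:,0],P[:,1],P[:,2]*z+P[:,3]]
    q=np.c_[np.atleast_2d(uv),np.ones(len(np.atleast_2d(uv)))]@np.linalg.inv(H).T; return q[:,:2]/q[:,2:]
def tri(obs):
    A=np.vstack([[u*P[2]-P[0],v*P[2]-P[1]] for P,(u,v) in obs]);X=np.linalg.svd(A)[2][-1];return X[:3]/X[3]
def pose(): return np.array(robot.current_tool_pos()),np.array(robot.current_eef_rot())
def snap(tag):
    p=pose();im=vision.grab_frame("wrist");cv2.imwrite(f"pics/{tag}.png",im[:,:,::-1])
    json.dump([p[0].tolist(),p[1].tolist()],open(f"pics/{tag}.json","w"));return im
def wcam(tag): return cam("wrist",json.load(open(f"pics/{tag}.json")))
E
python3 - <<'E'
from h import *
T=cam("top");S=cam("scene")
f=lambda n,X:print(n,np.round(X,3).tolist())
f("scraper tri",tri([(T,(299,228)),(S,(310,143))]))
f("rack full tri",tri([(T,(234,210)),(S,(373,122))]))
f("handle ends z.113",onplane(T,[(298,209),(300,248)],.113))
f("jar2",onplane(T,[(298,181)],.085)); f("jar",onplane(T,[(383,167)],.1))
f("rack slots z.076",onplane(T,[(185,208),(211,209),(236,210)],.076))
f("free slot ends",onplane(T,[(186,188),(184,230)],.076))
f("chips",onplane(T,[(370,208),(386,201),(378,237),(396,229)],.038))
f("board corners/pan z.028",onplane(T,[(344,163),(397,160),(351,250),(403,246)],.028))
f("reagent",onplane(T,[(268,84)],.17))
E
```

```text
scraper tri [0.451, 0.072, 0.096]
rack full tri [0.489, 0.227, 0.106]
handle ends z.113 [[0.492, 0.072], [0.4, 0.065]]
jar2 [[0.568, 0.075]]
jar [[0.603, -0.135]]
rack slots z.076 [[0.497, 0.353], [0.496, 0.289], [0.494, 0.227]]
free slot ends [[0.548, 0.354], [0.443, 0.351]]
chips [[0.511, -0.108], [0.53, -0.149], [0.437, -0.128], [0.458, -0.173]]
board corners/pan z.028 [[0.632, -0.042], [0.642, -0.182], [0.405, -0.06], [0.417, -0.192]]
reagent [[0.787, 0.15]]
```

Run:
```python
from h import *
for yaw in (0,180,90,-90):
    for p in [(.50,.33,.25),(.495,.353,.116),(.45,.07,.11),(.52,-.08,.12),(.45,-.24,.12),(.53,-.24,.12)]:
        j=robot.inverse_kinematics(p,[180,0,yaw]);print(yaw,p,None if j is None else np.round(j).tolist())
def go(p,yaw): robot.move_to(p,[180,0,yaw])
yaw=180 if robot.inverse_kinematics((.5,.33,.25),[180,0,180]) is not None else 0
for i,p in enumerate([(.50,.33,.25),(.50,.25,.25),(.45,.10,.25),(.45,.03,.25),(.53,-.12,.25)]):
    go(p,yaw);im=snap(f"v{i}");print(i,robot.current_time_s())
ims=[cv2.imread(f"pics/v{i}.png") for i in range(4)]
m=np.vstack([np.hstack(ims[:2]),np.hstack(ims[2:])]);cv2.imwrite("pics/m1.png",cv2.resize(m,(800,500),interpolation=cv2.INTER_AREA))
```

```text
0 (0.5, 0.33, 0.25) [-58.0, 26.0, 35.0, 79.0, -15.0, 79.0, -113.0]
0 (0.495, 0.353, 0.116) [-59.0, 33.0, 33.0, 89.0, -20.0, 64.0, -112.0]
0 (0.45, 0.07, 0.11) [-44.0, 17.0, 40.0, 113.0, -14.0, 54.0, -87.0]
0 (0.52, -0.08, 0.12) [-32.0, 29.0, 53.0, 102.0, -26.0, 62.0, -60.0]
0 (0.45, -0.24, 0.12) [-12.0, 26.0, 50.0, 105.0, -23.0, 60.0, -43.0]
0 (0.53, -0.24, 0.12) [-15.0, 38.0, 58.0, 93.0, -34.0, 68.0, -39.0]
180 (0.5, 0.33, 0.25) [-41.0, 24.0, 8.0, 78.0, -3.0, 78.0, 58.0]
180 (0.495, 0.353, 0.116) [-41.0, 30.0, 6.0, 88.0, -4.0, 62.0, 56.0]
180 (0.45, 0.07, 0.11) [-33.0, 15.0, 26.0, 113.0, -8.0, 54.0, 87.0]
180 (0.52, -0.08, 0.12) [-25.0, 26.0, 43.0, 102.0, -20.0, 60.0, 115.0]
180 (0.45, -0.24, 0.12) [-17.0, 29.0, 59.0, 105.0, -28.0, 62.0, 143.0]
180 (0.53, -0.24, 0.12) [-8.0, 33.0, 46.0, 93.0, -26.0, 65.0, 134.0]
90 (0.5, 0.33, 0.25) [-49.0, 24.0, 21.0, 79.0, -9.0, 79.0, -28.0]
90 (0.495, 0.353, 0.116) [-50.0, 31.0, 19.0, 88.0, -11.0, 63.0, -29.0]
90 (0.45, 0.07, 0.11) [-39.0, 16.0, 33.0, 113.0, -11.0, 54.0, -0.0]
90 (0.52, -0.08, 0.12) [-27.0, 27.0, 46.0, 102.0, -22.0, 60.0, 26.0]
90 (0.45, -0.24, 0.12) [-12.0, 26.0, 51.0, 105.0, -23.0, 60.0, 48.0]
90 (0.53, -0.24, 0.12) [-16.0, 39.0, 60.0, 93.0, -36.0, 69.0, 52.0]
-90 (0.5, 0.33, 0.25) [-31.0, 24.0, -5.0, 78.0, 2.0, 78.0, 143.0]
-90 (0.495, 0.353, 0.116) [-31.0, 31.0, -9.0, 87.0, 5.0, 62.0, 139.0]
-90 (0.45, 0.07, 0.11) [-23.0, 15.0, 14.0, 112.0, -4.0, 53.0, 173.0]
-90 (0.52, -0.08, 0.12) [-38.0, 34.0, 65.0, 102.0, -34.0, 66.0, -142.0]
-90 (0.45, -0.24, 0.12) [-20.0, 32.0, 65.0, 105.0, -32.0, 64.0, -124.0]
-90 (0.53, -0.24, 0.12) [-18.0, 41.0, 64.0, 93.0, -39.0, 71.0, -125.0]
0 2.6583
1 3.125
2 3.85
3 4.2833
4 5.05
```

View pics/m1.png

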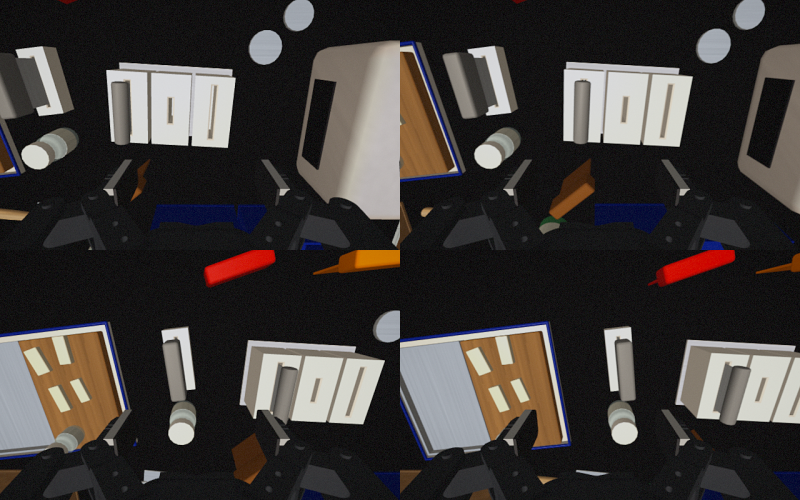

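View pics/v4.png

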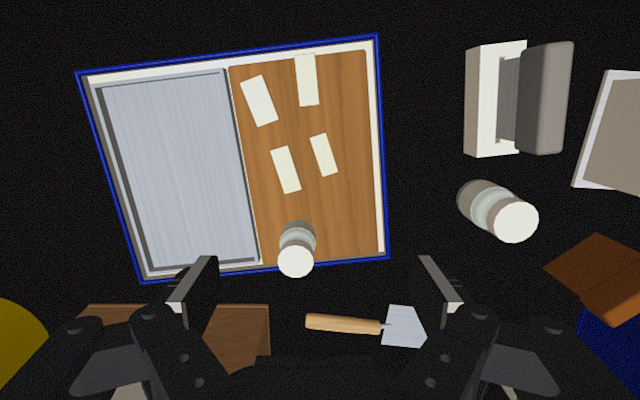

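The mosaic shows the rack with the comb in the left block, the narrow slot in the middle and the free wide slot on the right, at v0 (344,176) and v1 (429,173). The scraper is at v2 (280,176) and v3 (360,184). v4 shows the board with chips at (258,100), (307,80), (285,169), (323,154), the jar at (296,250), and the pan on the left (−y). Next I'll zoom in on corners.

Run:
```python
import cv2,numpy as np
o=[]
for n,(x,y) in [("v2",(280,178)),("v3",(360,184)),("v0",(344,176)),("v1",(429,173))]:
    c=cv2.imread(f"pics/{n}.png")[y-60:y+60,x-80:x+80]
    o.append(cv2.resize(c,(400,300),interpolation=cv2.INTER_CUBIC)); print(n,x-80,y-60)
cv2.imwrite("pics/m2.png",np.vstack([np.hstack(o[:2]),np.hstack(o[2:])]))
```

```text
v2 200 118
v3 280 124
v0 264 116
v1 349 113
```

View pics/m2.png

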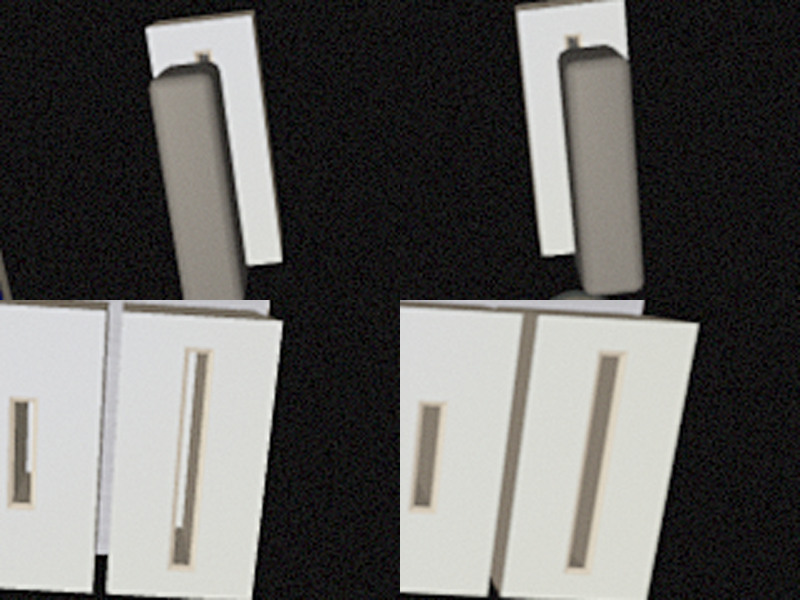

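Run:
```python
from h import *
O={"v2":(200,118,0,0),"v3":(280,124,400,0),"v0":(264,116,0,300),"v1":(349,113,400,300)}
W={n:wcam(n) for n in ("v0","v1","v2","v3","v4")}
T=cam("top")
def px(n,p): o=O[n];return ((p[0]-o[2]+.5)/2.5-.5+o[0],(p[1]-o[3]+.5)/2.5-.5+o[1])
def t(a,pa,b,pb,name):
    q=[(W[a],px(a,pa)),(W[b],px(b,pb))];X=tri(q);e=max(np.abs(proj(P,X)[0]-u).max() for P,u in q)
    print(name,np.round(X*1000,1),"err",round(e,2));return X
S=[t("v0",a,"v1",b,"slot") for a,b in [((187,348),(599,352)),((212,350),(627,352)),((193,571),(591,573)),((168,570),(566,573))]]
for n,c in (("v0",[(187,348),(212,350),(193,571),(168,570)]),("v1",[(599,352),(627,352),(591,573),(566,573)])):
    q=onplane(W[n],[px(n,p) for p in c],.076)*1000
    a=(q[0]+q[1])/2;b=(q[2]+q[3])/2;print(n,"slot centre",(a+b)/2,"len",np.linalg.norm(b-a),"wid",np.linalg.norm(q[0]-q[1]),"yaw",np.degrees(np.arctan2(*(b-a)[::-1])))
t("v2",(145,28),"v3",(516,10),"restTL");t("v2",(254,13),"v3",(626,2),"restTR")
t("v2",(150,88),"v3",(566,58),"hTL");t("v2",(219,75),"v3",(629,58),"hTR")
q=onplane(W["v3"],[px("v3",p) for p in [(566,58),(629,58),(643,290),(580,292)]],.113)*1000;a=(q[0]+q[1])/2;b=(q[2]+q[3])/2
print("handle v3",q.round(1).tolist(),(a+b)/2,np.linalg.norm(b-a),np.degrees(np.arctan2(*(b-a)[::-1])))
for n,c,ref in (("v2",[(145,28),(254,13),(283,261)],0),("v3",[(516,10),(626,2),(541,256)],1)):
    q=onplane(W[n],[px(n,p) for p in c],.032)*1000
    d=(q[2]-q[1]) if n=="v2" else (q[2]-q[0]); cen=(q[0]+q[2])/2 if n=="v2" else (q[1]+q[2])/2
    print(n,"rest centre",cen,"len",np.linalg.norm(d),"wid",np.linalg.norm(q[1]-q[0]),"yaw",np.degrees(np.arctan2(*d[::-1])))
b=onplane(W["v4"],[(229,67),(365,50),(384,253),(259,262)],.028)*1000
print("board",b.round(1).tolist(),[np.linalg.norm(b[i]-b[i-1]).round(1) for i in range(4)],"yaw",np.degrees(np.arctan2(*(b[2]-b[1])[::-1])),np.degrees(np.arctan2(*(b[3]-b[0])[::-1])),b.mean(0))
# board corner height check v3/v4: mosaic corner (458,344)->,(548,?)
print(tri([(W["v4"],(229,67)),(W["v3"],(59*1.6,94*1.6))]),tri([(W["v4"],(365,50)),(W["v3"],(532*1.6-640,83*1.6))]))
c=onplane(W["v4"],[(258,100),(307,80),(285,169),(323,154)],.038)*1000
c0=b.mean(0);y=np.arctan2(*(b[2]-b[1])[::-1]);R=np.array([[np.cos(y),np.sin(y)],[-np.sin(y),np.cos(y)]])
print("chips board frame",((c-c0)@R.T).round(1).tolist(),"jar",((onplane(W["v4"],[(296,262)],.098)*1000-c0)@R.T).round(1))
```

```text
slot [455.7 354.7  76.4] err 0.22
slot [455.7 363.4  80.5] err 0.15
slot [541.1 358.6  81.1] err 0.21
slot [540.9 348.8  81. ] err 0.02
v0 slot centre [499.52340853 356.7147888 ] len 87.29231145274957 wid 9.218702674385936 yaw -3.4222667769584025
v1 slot centre [499.41919787 357.7470396 ] len 86.94275854091485 wid 10.275250825575812 yaw -2.9847551773193297
restTL [405.5  43.3  32.2] err 0.32
restTR [400.9  88.9  32.8] err 1.14
hTL [416.1  57.2 110.5] err 2.62
hTR [415.4  79.3 100.9] err 0.0
handle v3 [[413.6, 56.7], [413.7, 77.2], [495.9, 86.2], [496.6, 63.9]] [454.93800686  71.00430902] 82.97999075985344 5.621794651635566
v2 rest centre [458.12044298  72.04921154] len 111.22167741710896 wid 46.06744544717855 yaw 6.167092901935718
v3 rest centre [458.92663128  72.37341568] len 111.21675504585461 wid 45.88900399731125 yaw 6.397505078226174
board [[425.5, -202.4], [409.8, -67.1], [630.9, -34.1], [642.8, -183.1]] [np.float64(218.1), np.float64(136.2), np.float64(223.5), np.float64(149.5)] yaw 8.474358560896501 5.063807905935244 [ 527.26883791 -121.68352114]
[ 0.42691387 -0.1997012   0.03775403] [ 0.41060709 -0.07120737  0.0480869 ]
chips board frame [[-77.0, -40.7], [-88.4, 10.6], [-3.9, -26.2], [-13.8, 16.0]] jar [[ 75.1 -24.2]]
```

Run:
```python
from h import *
W=wcam("v4");im=cv2.imread("pics/v4.png").astype(int)
m=((im[:,:,0]-im[:,:,2]>60)&(im[:,:,0]>70)).astype(np.uint8);m[290:]=0;m[:,400:]=0
n,l,st,_=cv2.connectedComponentsWithStats(m);k=1+st[1:,4].argmax();pts=np.argwhere(l==k)[:,::-1].astype(float)
g=onplane(W,pts,.015).astype(np.float32)*1000
r=cv2.minAreaRect(g);print(st[k],r)
def frame(r):
    bx=cv2.boxPoints(r);e=[bx[1]-bx[0],bx[2]-bx[1]];s=min(e,key=np.linalg.norm);s=s*np.sign(s[0]);return np.degrees(np.arctan2(s[1],s[0]))
y=frame(r);R=Ro.from_euler('z',y,degrees=True).as_matrix()[:2,:2]
bc=np.array(r[0])+R@[0,73];print("yaw",y,"board",bc)
for n,uv,z in (("chips",[(258,100),(307,80),(285,169),(323,154)],.038),("jar",[(296,262)],.098),("bcorn",[(229,67),(365,50)],.028)):
    print(n,((onplane(W,uv,z)*1000-bc)@R).round(1).tolist())
# chip corners extents
hsv=cv2.imread("pics/v4.png");mm=((hsv.min(2)>170)).astype(np.uint8);mm[:60]=mm[:60];n,l,st,_=cv2.connectedComponentsWithStats(mm)
for i in range(1,n):
    if 300<st[i,4]<2500:
        q=(onplane(W,np.argwhere(l==i)[:,::-1],.038)*1000-bc)@R
        if abs(q.mean(0)[0])<120 and abs(q.mean(0)[1])<80: print("blob",q.mean(0).round(1),q.min(0).round(1),q.max(0).round(1))
```

```text
[  73   32  318  253 4436] ((536.48486328125, -195.6607208251953), (256.5880126953125, 318.8287048339844), 6.640434265136719)
yaw 6.64044 board [ 528.04327065 -123.15044904]
chips [[-76.3, -41.6], [-89.3, 9.3], [-3.7, -24.8], [-14.9, 17.1]]
jar [[75.2, -20.3]]
bcorn [[-111.0, -66.8], [-110.9, 69.4]]
blob [-75.7 -40.9] [-99.3 -56.8] [-51.2 -25.1]
blob [-14.6  17.6] [-36.5   5.4] [ 7.7 30.1]
blob [ -3.1 -24.3] [-27.8 -37.6] [ 22.8 -11.3]
blob [105.6 -28.5] [ 84.9 -49.6] [126.9  -7.8]
```

Run:
```python
from h import *
o=[180,0,-173.8]
robot.move_to((.4575,.0718,.19),o)
robot.line_to((.4575,.0718,.093),velocity=.12,f_stop=15)
print("at",robot.current_tool_pos(),robot.current_contact_force())
fingers.gripper_to(0.0,force=70)
print("gap",robot.current_finger_gap(),robot.current_gripper_force(),robot.current_contact_force(),robot.current_tool_pos())
robot.line_to((.4575,.0718,.19),velocity=.1)
print("t",robot.current_time_s(),robot.current_contact_force(),robot.current_finger_gap())
im=vision.grab_frame("scene")
a=cv2.resize(im[60:220,230:390,::-1],(400,400),interpolation=cv2.INTER_CUBIC)
w=snap("g0");b=cv2.resize(w[150:350,220:420,::-1],(400,400),interpolation=cv2.INTER_CUBIC)
cv2.imwrite("pics/m3.png",np.hstack([a,b]))
```

```text
at [0.4583702  0.07155363 0.09364898] [ 0.57570132 -0.14151593 -0.654569  ]
gap 0.24681455078030654 68.52099895477295 [-0.41822634 -0.38082595  1.69650853] [0.45789311 0.07178188 0.09337174]
t 8.5833 [ 0.83749801 -0.23070745 -2.88699135] 0.24958663268575393
```

View pics/m3.png

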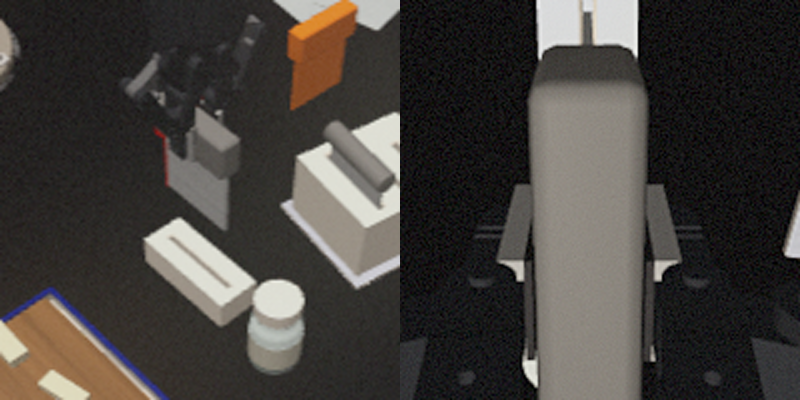

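The scraper is held upright, clear of the rest, with the handle centred between the pads. Sweeping comes next.

```bash
cat > s.py <<'E'
from h import *
Y=6.64;R=Ro.from_euler('z',Y,degrees=True).as_matrix()[:2,:2];B=np.array([.5280,-.1232]);o=[180,0,Y-180]
def W(x,y,z): return [*(B+R@[x/1000,y/1000]),z]
E
python3 - <<'E'
from s import *
# handle end in tool frame
P=cam("wrist",[[0,0,0],[0,0,0]])
print("handle near end, tool mm",onplane(P,[(285,192),(342,192)],-.020)*1000)
robot.line_to(W(-6,49,.19),o,velocity=.2)
robot.line_to(W(-6,49,.125),velocity=.15)
hit=robot.line_to(W(-6,49,.105),velocity=.03,f_stop=6)
z=robot.current_tool_pos()[2];print("touch",hit,z,robot.current_contact_force())
json.dump(float(z),open("z.json","w"))
if hit and abs(z-.114)<.006:
    zs=z+.0015
    robot.line_to(W(-6,49,zs),velocity=.05)
    robot.line_to(W(-6,-76,zs),velocity=.08)
    print(robot.current_contact_force())
    robot.line_to(W(-6,-76,zs-.005),velocity=.05)
    robot.line_to(W(-6,-108,zs-.005),velocity=.08)
    print(robot.current_contact_force())
    robot.line_to(W(-6,-108,.19),velocity=.2)
print(robot.current_time_s(),robot.current_finger_gap())
im=vision.grab_frame("scene");a=cv2.resize(im[160:320,130:330,::-1],(400,320),interpolation=cv2.INTER_CUBIC)
b=vision.grab_frame("top");b=cv2.resize(b[140:260,335:485,::-1],(400,320),interpolation=cv2.INTER_CUBIC)
cv2.imwrite("pics/m4.png",np.hstack([a,b]))
E
```

```text
handle near end, tool mm [[44.32332165 -9.56250151]
 [44.28010979  9.919823  ]]
touch True 0.11439228607806995 [ 0.28572046 -0.19566501  4.05480099]
[-0.02642367  0.03331878 -2.97966972]
[-0.33992511  0.86587577 -1.62447613]
13.975 0.24850233395786117
```

View pics/m4.png

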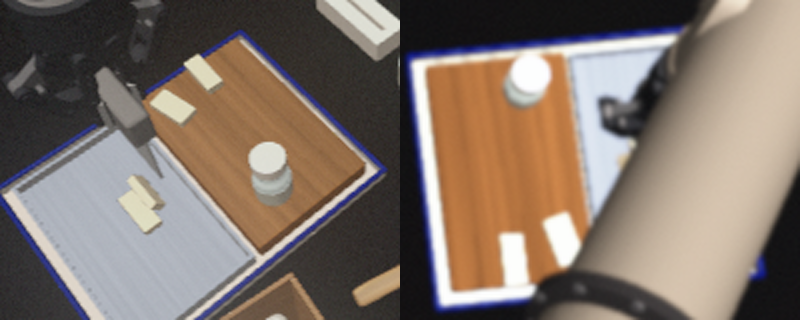

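Two chips are in the pan, two remain on the board at the near end, and the jar is untouched. I'll sweep the second column.

Run:
```python
from s import *
z=json.load(open("z.json"));zs=z+.0015;x=-81
robot.line_to(W(-40,-20,.19),velocity=.25)
robot.line_to(W(x,47,.17),velocity=.25)
robot.line_to(W(x,47,zs),velocity=.12,f_stop=8)
robot.line_to(W(x,-76,zs),velocity=.08)
print(robot.current_contact_force())
robot.line_to(W(x,-76,zs-.005),velocity=.05)
robot.line_to(W(x,-110,zs-.005),velocity=.08)
print(robot.current_contact_force())
robot.line_to(W(x,-108,.19),velocity=.2)
robot.line_to(W(-40,60,.22),velocity=.3)
robot.line_to((.45,.20,.25),[180,0,176.8],velocity=.3)
print(robot.current_time_s(),robot.current_finger_gap())
im=vision.grab_frame("scene");a=cv2.resize(im[160:340,120:330,::-1],(400,343),interpolation=cv2.INTER_CUBIC)
b=vision.grab_frame("top");b=cv2.resize(b[140:268,335:485,::-1],(400,343),interpolation=cv2.INTER_CUBIC)
cv2.imwrite("pics/m5.png",np.hstack([a,b]))
```

```text
[-0.80773783  0.56630831 -1.38456572]
[-0.28400209  1.10453962 -3.21049502]
20.4333 0.24805244437306512
```

View pics/m5.png

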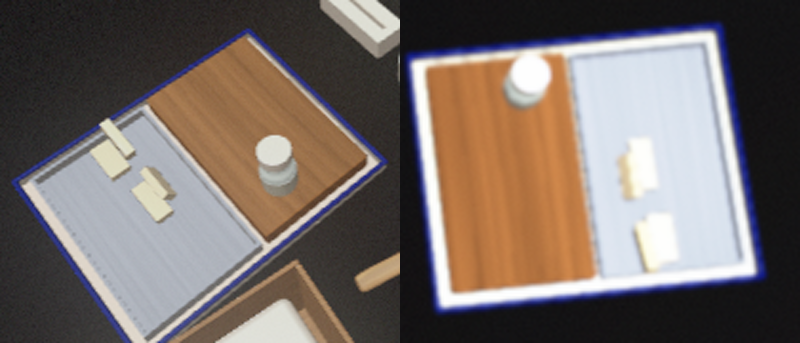

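All four chips are off the board, but one at the near end leans and may touch the end wall. I'll check it from straight above with the wrist camera.

Run:
```python
from s import *
robot.line_to(W(-40,60,.25),o,velocity=.35)
robot.line_to(W(-50,-130,.25),velocity=.35)
w=snap("p1");b=cv2.resize(w[20:260,180:480,::-1],(800,640)[:2],interpolation=cv2.INTER_CUBIC)
cv2.imwrite("pics/p1c.png",cv2.resize(b,(750,600)))
print(robot.current_time_s())
P=wcam("p1")
for n,p in (("pan outer rim corner near/-y",(-112.5,-216)),("near/+y",(-112.5,-76)),("inner near/-y",(-108.5,-212)),("inner near/+y",(-108.5,-80))):
    q=proj(P,W(*p,.020))[0];print(n,((q-[180,20])*2.5).round())
```

```text
22.2
pan outer rim corner near/-y [126. 224.]
near/+y [456. 224.]
inner near/-y [136. 233.]
inner near/+y [446. 233.]
```

View pics/p1c.png

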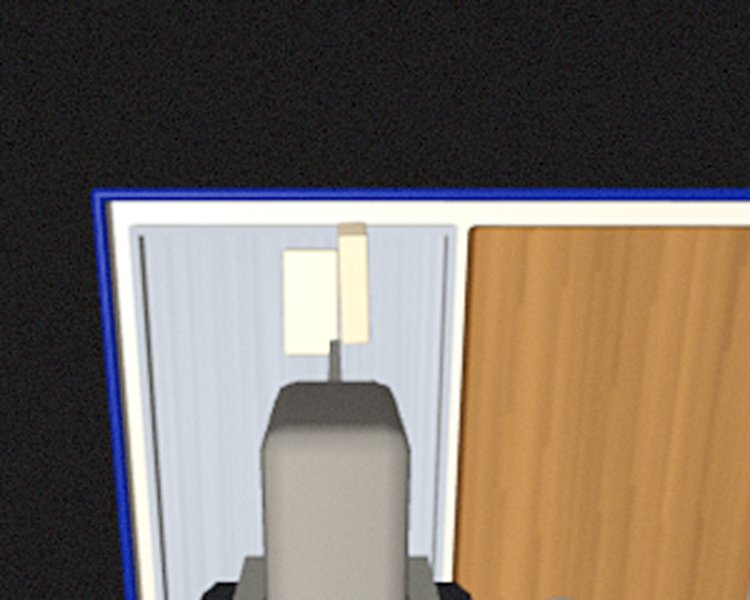

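Run:
```python
from s import *
P=wcam("p1")
f=lambda p,z:((onplane(P,[(p[0]/2.5+180,p[1]/2.5+20)],z)[0]-B)@R*1000).round(1)
for p in [(352,222),(352,235),(338,342),(368,342),(283,250),(310,226)]:
    print(p,[(z,f(p,z).tolist()) for z in (.008,.018,.020,.028,.040)])
T=robot.current_tool_pos();print(T,"cam boardframe",((np.array([T[0],T[1]])-B)@R*1000).round(),"cam x about",-50-75)
```

```text
(352, 222) [(0.008, [-112.9, -119.9]), (0.018, [-113.2, -120.1]), (0.02, [-113.2, -120.2]), (0.028, [-113.5, -120.4]), (0.04, [-113.8, -120.6])]
(352, 235) [(0.008, [-107.3, -119.9]), (0.018, [-107.8, -120.1]), (0.02, [-107.9, -120.1]), (0.028, [-108.2, -120.3]), (0.04, [-108.8, -120.6])]
(338, 342) [(0.008, [-59.8, -126.0]), (0.018, [-61.6, -126.0]), (0.02, [-61.9, -126.0]), (0.028, [-63.3, -126.1]), (0.04, [-65.4, -126.2])]
(368, 342) [(0.008, [-59.8, -112.2]), (0.018, [-61.6, -112.7]), (0.02, [-61.9, -112.8]), (0.028, [-63.3, -113.1]), (0.04, [-65.4, -113.6])]
(283, 250) [(0.008, [-100.9, -150.4]), (0.018, [-101.5, -149.8]), (0.02, [-101.6, -149.7]), (0.028, [-102.1, -149.2]), (0.04, [-102.9, -148.5])]
(310, 226) [(0.008, [-111.2, -138.4]), (0.018, [-111.5, -138.1]), (0.02, [-111.6, -138.0]), (0.028, [-111.8, -137.8]), (0.04, [-112.3, -137.5])]
[ 0.49444359 -0.25502032  0.24949693] cam boardframe [ -49. -127.] cam x about -125
```

The measured end of the edge-standing chip, x ≈ −113 to −108 and tilted, shows it resting on the pan's near end rim. I'll turn the blade 90° and nudge the chip inward.

Run:
```python
from s import *
z=json.load(open("z.json"));zz=z-.004
o2=[180,0,Y+90]
robot.move_to(W(-123,-125,.22),o2);print(robot.current_joint_positions(),robot.current_time_s())
robot.line_to(W(-123,-125,zz),velocity=.12,f_stop=8)
print(robot.current_tool_pos(),W(-123,-125,zz),robot.current_contact_force())
robot.line_to(W(-97,-125,zz),velocity=.05,f_stop=15)
print(robot.current_tool_pos(),robot.current_contact_force())
robot.line_to(W(-103,-125,zz),velocity=.1)
robot.line_to(W(-103,-125,.22),velocity=.2)
robot.move_to(W(-50,-130,.25),o)
snap("p2");im=cv2.imread("pics/p2.png");print(robot.current_time_s(),robot.current_finger_gap())
P=wcam("p2");m=(im.min(2)>130)&(im[:,:,2].astype(int)-im[:,:,0]>12)
n,l,st,_=cv2.connectedComponentsWithStats(m.astype(np.uint8))
for i in range(1,n):
    if st[i,4]>40:
        q=(onplane(P,np.argwhere(l==i)[:,::-1],.02)-B)@R*1000
        if q[:,1].mean()<-60 and q[:,1].mean()>-230: print(st[i],q.min(0).round(),q.max(0).round())
```

```text
[ -7.63037329  15.36229556  46.20340426  98.92900158 -11.73379484
  70.66164633  48.25708475] 23.5
[ 0.42086396 -0.26211805  0.1110949 ] [np.float64(0.4202788777127412), np.float64(-0.2615841024582427), 0.11039228607806995] [-0.26859188 -0.10064441 -1.86842874]
[ 0.4459185  -0.25857007  0.11022539] [-0.03311356 -0.55401309 -2.39234508]
27.5333 0.24618945491893848
[ 294  121   35   52 1325] [-103. -151.] [ -47. -114.]
[359 170   7  83 225] [-49. -76.] [ 52. -72.]
[231 173  15 122 489] [ -46. -223.] [ 110. -216.]
[ 286  193   55  168 7873] [ -22. -163.] [214. -98.]
```

The chip now spans x −103 to −47, inside the rim (inner wall at −108.5). Next is the rack.

Run:
```python
from s import *
z=json.load(open("z.json"));r=[180,0,176.8]
robot.move_to(W(-40,60,.27),o)
robot.move_to((.5003,.3572,.27),r)
robot.line_to((.5003,.3572,.175),velocity=.15)
robot.pause(.3);print(robot.current_tool_pos(),robot.current_eef_rot(),robot.current_contact_force())
hit=robot.line_to((.5003,.3572,z-.004),velocity=.04,f_stop=8)
print(hit,robot.current_tool_pos(),"home z",z-.002,robot.current_contact_force(),robot.current_torque(),robot.current_time_s(),robot.current_finger_gap())
```

```text
[0.50068629 0.35751476 0.17590501] [1.79935319e+02 7.20449377e-02 1.76802692e+02] [ 0.3942602  -0.50913553 -3.30186081]
True [0.50015915 0.35715023 0.1124262 ] home z 0.11239228607806995 [ 0.06466452 -0.50305082  6.58130402] [-0.04103524  0.02988104  0.00277093] 32.4417 0.2485310705600081
```

It reached the slot floor at exactly the expected height with almost no side force. Releasing now.

Run:
```python
from s import *
fingers.gripper_to(0.6);print(robot.current_contact_force())
p=robot.current_tool_pos();robot.line_to((p[0],p[1],.27),velocity=.12)
robot.move_to((.35,.45,.27),[180,0,176.8]);robot.pause(.5)
a=cv2.resize(vision.grab_frame("scene")[80:340,120:460,::-1],(800,612),interpolation=cv2.INTER_CUBIC)
cv2.imwrite("pics/fin.png",cv2.resize(a,(780,596)));print(robot.current_time_s())
```

```text
[ 0.38646266 -0.21719528  0.24684585]
35.6083
```

View pics/fin.png

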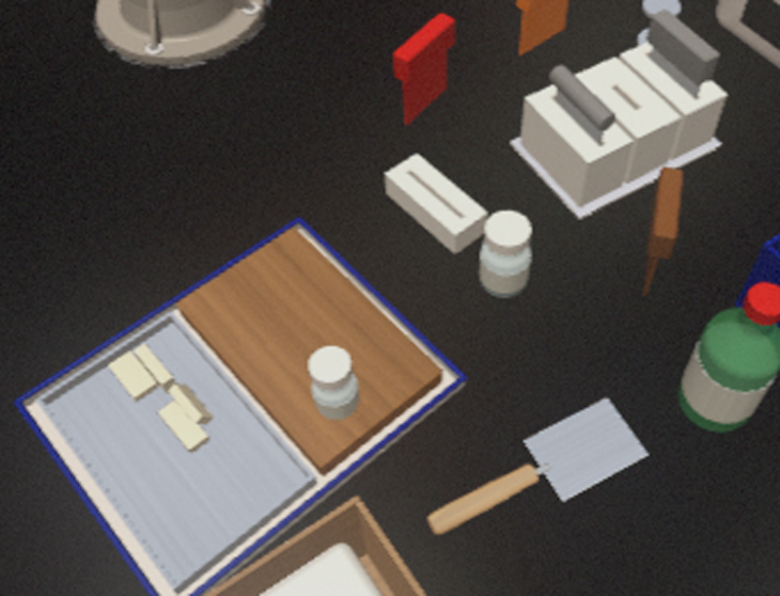

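The final view shows all four chips inside the pan at about (130–205, 350–445) and the scraper home in the far wide slot at (683,50). The comb, both jars and the bottle stand as before.

```bash
python3 -c "
from station import workorder
print(workorder.close_job())"
```

```text
the job is handed in; nothing more can be done
None
```

All four chips are in the pan, the scraper is fully home in the free wide slot and released, the jars, bottle and toothed scraper look unmoved in the final picture, and the job was handed in at about 36 s.

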